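# Clip the tape roll onto its stand

## Robot

A 6-joint arm with a two-finger parallel gripper is mounted at the origin on a cart in front of the work surface, level with it; the furniture and walls round the work are solid. World frame = base frame: x ahead of the robot, y to its left, z up, the work surface at z = 0. Lengths are in m, angles in rad, forces in N, time in s.
With the tool pointing down it reaches from about 0.325 to 1 m from the base axis. Payload 5.1 kg.
Tool frame: the origin (TCP) lies on the centre line of the jaws, within the pads' length; the fingertips stand 14 mm ahead of it and the grasp point (between the pads) lies 5 mm behind it; z points along the fingers, y is the direction in which the jaws open and shut (so a half turn about z gives the same grasp; the last joint's range is limited). The gripper opens to 85 mm and grips with 20 to 120 N. Pads are 22 mm wide; open, the fingers measure 114 mm over their backs; the gripper's body (76 mm by 85 mm) begins 54 mm behind the grasp point. The pads swing forward as they close: fully open they stand 13 mm farther back than shut.
Start: joints at [-1.36, 0.124, 1.65, -0, 1.367, -0.083], TCP at [0.188, -0.622, 0.245] pointing down, gripper open.
Joint ranges: [-2.61, 2.61], [-1.02, 2.33], [0.03, 2.71], [-1.35, 4.49], [0.32, 2.68], [-2.91, 2.91]. Speed limits (rad/s): [2.57, 2.57, 3.14, 3.14, 3.14, 3.14].

## Interface

Orientations are given as a 3x3 rotation matrix whose columns are the frame's x, y, z axes.
In Python, from cell import * gives the robot as it stands. The module is installed in compiled form; this text tells all that it offers.
- The arm moves only by the tool arm_command, never from a script. Its argument "motion" is a list of rows, each a list of 3 entries, a list of its own where there are three numbers: the turn, a rotation vector about the world's x, y, z in degrees, then the shift along the world's x, y, z in m, then the closure, from -1 (fully open) to 1 (shut). In form: [[[ax, ay, az], [dx, dy, dz], fingers], ...]. A call has 1 to 8 rows; each row is the pose to reach, as a shift and turn from the pose measured when the call began; what a row does not reach only later rows make up. A row lasts 1/8 s, in which the tool goes at most 62.5 mm and 10.7 degrees, less where a joint would pass 70% of its speed; a pose out of reach is approached as far as the arm can. A call with a gripper value outside its range is refused whole. The fingers move at their own pace and stop on an object; "grip_force" is the grip in N (left out, the last holds). Time passes only in rows, so rows that repeat a pose let the fingers close. It gives the time, the measured TCP pose, the force and the opening at its end, in the units of the state.
- sense(): the state, without advancing time (a new reading comes with each control period).
- grab_frame(name): name is "scene" or "top" or "wrist"; returns a dict with "image" (480x640x3 uint8, red, green, blue), "vertical_fov" (degrees; the focal length in pixels is half the picture's height over the tangent of half this angle, whatever the lens; pixels are square), "cx", "cy" (the principal point, pixels), "k1" (the pictures are not rectified: a ray, as slopes to the right and down, at radius r is drawn at 1 + k1 r^2 times it, then the intrinsics apply), "camera_from_world" (4x4, takes a point from world to camera coordinates). Camera axes: x right, y down, z forward; pixel columns grow to the right and rows downward; lengths in m; the calibration is good to about 2 mm. A picture is of the moment at which its call begins. There is no depth.
- finish_job(): hands the job in, once; it reports no verdict.
The state is a dict: "time_s": time; "joints": joint angles; "joint_velocities": joint speeds; "joint_torque": joint torques, N m; "tool_pos": TCP position; "ee_rot": TCP orientation; "wrist_force": force on the tool from outside, world axes, zero at the start; "torque": the same for the moment, N m; "opening": finger opening in m.
Only numpy, scipy, OpenCV 4.12 (cv2) and the standard library are available. Lean on these libraries where they do the work, as an engineer would, in place of code of your own. Each camera call takes 0.05 s, during which the arm holds its last target.

## Task

Secure the tape roll on its stand: pick up the blue open clip by its upright tab, lay it on the white plate on top of the roll with its mouth toward the steel post, and slide it sideways into the groove of the post until it snaps fully home, with the post bearing on the back of the mouth. Do it gently: never press the back of the mouth against the post with more than 15 N, nor the clip on the stand with more than 30 N; then let go and leave the mug, earbud case, toy car and screwdriver where they are.

Things in the scene. Friction and masses are not known exactly. Their poses are not given: they have to be found in the camera images.
- clip: Blue open clip lying flat, 5 mm thick, about 75 g. Origin: underside, centre of its 16 mm round seat; x out of the mouth, z up. Two sprung prongs, 32 mm over their outsides, reach x = +9 mm; their round slippery noses leave a 12.5 mm mouth. Flat back of the mouth at x = -8 mm. Behind it a tail 16 mm wide goes to x = -47 mm and carries the grip tab.
- clip_tab (a point): Middle of the clip's ribbed upright grip tab, at x = -32 mm, z = 24 mm in the clip's frame. The tab spans x = -44 to -20 mm, is 10 mm thick across y and reaches from z = 5 to 40 mm; pinch it across y.
- seat_pad: White pad, 8 mm wide: the back of the clip's mouth (fixed in the clip; same origin and axes as the clip). It touches the post only when the clip is fully home. Pushing the clip on takes about 3 to 9 N (the more, the harder it rubs on the plate); this drops as the prongs snap past the post, then the pad meets the rigid post and the force rises steeply.
- stand: Fixed tape stand: dark base 166 (x) x 96 x 7 mm; origin under its middle, z up, -x end roughly toward the robot. On it a carriage is clamped off the middle by up to 25 mm either way along x (not measured; rigid under this job's forces; central in y). On the carriage, on one axis: tan tape roll 104 mm across, top at z = 34 mm; white top plate, 80 mm wide, from 80 mm on the -x side of the axis to 48 mm on the other; steel post.
- stand_top (a point): Middle of the stand at the height of the plate's upper face (40 mm over the desk); axes as the stand. The post axis is up to 25 mm from it along x. Post: groove core 16 mm in diameter, 6.5 mm high, starting at the plate's face; above it a cap 24 mm in diameter, 7.5 mm high. The clip may enter from any side; coming along +x from the -x side, the post is straight ahead.
- mug: Green mug, 86 x 116 x 94 mm, origin under its middle; bystander.
- earbud_case: White earbud case, 47 x 60 x 24 mm, origin under its middle; bystander.
- toy_car: White toy police car, 34 x 77 x 28 mm, origin under its middle; bystander.
- screwdriver: Small red screwdriver, 12 x 125 x 12 mm, origin under its middle; bystander.
There are look-alikes about, which are no part of the job. Several things look just like the clip: the one meant starts farthest to the robot's right.

How it is judged:
By the outcome, as a careful person would: the job done as asked, in the order asked, and still so for the second after the job is handed in, with the robot touching nothing.
It also fails if it takes over 40 s, if anything falls off the work surface, if the arm or the gripper's body presses on something with over 40 N, if the wrist force passes 120 N, or if a joint passes its speed limit or range.

## Working session

There is one attempt and no reset: what is moved stays moved. The work goes in short steps, Python scripts to look and compute and a tool call to move; the robot and the scene stay as the last step left them, time stands still between calls to the robot, and variables do not carry over. Pictures are saved under pics/ and viewed, and the job is handed in when it is done.

Besides the shell and the picture viewer there is one more tool, called as name(argument=value, ...) on one line, values as JSON. arm_command: Moves the arm, as the interface text tells. Its arguments: {"type":"object","properties":{"motion":{"type":"array","items":{"type":"array"}},"grip_force":{"type":"number"}},"required":["motion"]}

```bash
mkdir -p pics
cat > h.py <<'E'
import numpy as np, cv2
from cell import *
def save(n,f):
    cv2.imwrite(f'pics/{n}.png',f['image'][:,:,::-1])
    np.savez(f'pics/{n}.npz',**{k:np.array(v) for k,v in f.items()})
def load(n): 
    d=np.load(f'pics/{n}.npz'); return {k:d[k] for k in d}
def K(f):
    F=240/np.tan(np.radians(float(f['vertical_fov']))/2)
    return F,np.array([[F,0,float(f['cx'])],[0,F,float(f['cy'])],[0,0,1]]),np.array([float(f['k1']),0,0,0])
def plane(f,uv,z):
    F,k,d=K(f)
    p=cv2.undistortPoints(np.array(uv,float).reshape(-1,1,2),k,d).reshape(-1,2)
    T=f['camera_from_world'];R=T[:3,:3];c=-R.T@T[:3,3]
    r=np.c_[p,np.ones(len(p))]@R
    return c+r*((z-c[2])/r[:,2])[:,None]
def proj(f,P):
    F,k,d=K(f);T=f['camera_from_world']
    return cv2.projectPoints(np.array(P,float).reshape(-1,1,3),cv2.Rodrigues(T[:3,:3])[0],T[:3,3],k,d)[0].reshape(-1,2)
E
python3 - <<'E'
from h import *
for n in ['scene','top','wrist']:
    f=grab_frame(n); save(n+'0',f); T=f['camera_from_world'];print(n,f['vertical_fov'],f['k1'],(-T[:3,:3].T@T[:3,3]).round(3),T[:3,:3].round(2).tolist())
s=sense();print({k:np.round(v,3).tolist() for k,v in s.items()})
E
```

```text
scene 48.71097880995437 -0.1112113217967183 [-0.369 -0.52   0.651] [[0.58, -0.82, 0.02], [-0.4, -0.3, -0.87], [0.71, 0.49, -0.5]]
top 48.41947534652851 -0.0035785765342176393 [0.357 0.082 0.954] [[0.01, -1.0, 0.0], [-0.99, -0.01, -0.16], [0.16, 0.0, -0.99]]
wrist 71.37664736748758 -0.02202536143073025 [ 0.251 -0.603  0.374] [[0.29, -0.96, -0.0], [-0.92, -0.28, 0.26], [-0.25, -0.07, -0.96]]
{'time_s': 0.15, 'joints': [-1.36, 0.124, 1.651, -0.0, 1.367, -0.083], 'joint_velocities': [-0.0, -0.001, -0.005, 0.002, 0.0, -0.001], 'joint_torque': [0.001, -42.423, -36.601, -0.0, 0.005, 0.0], 'tool_pos': [0.188, -0.622, 0.244], 'ee_rot': [[0.957, 0.29, -0.0], [0.29, -0.957, 0.002], [0.0, -0.002, -1.0]], 'wrist_force': [0.181, 0.44, -0.685], 'torque': [0.0, -0.062, -0.008], 'opening': 0.085}
```

View pics/scene0.png

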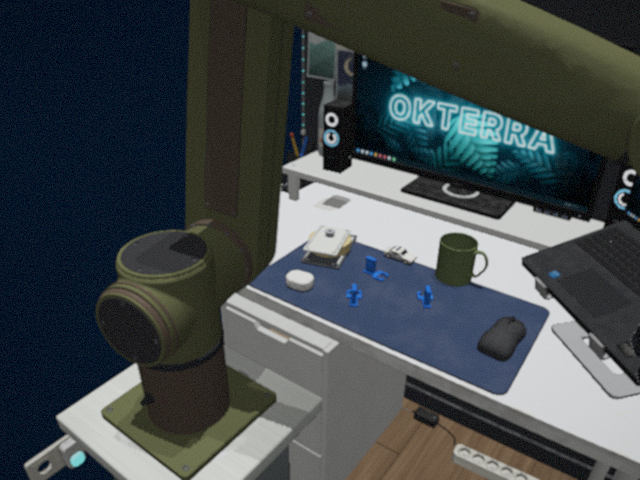

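View pics/top0.png

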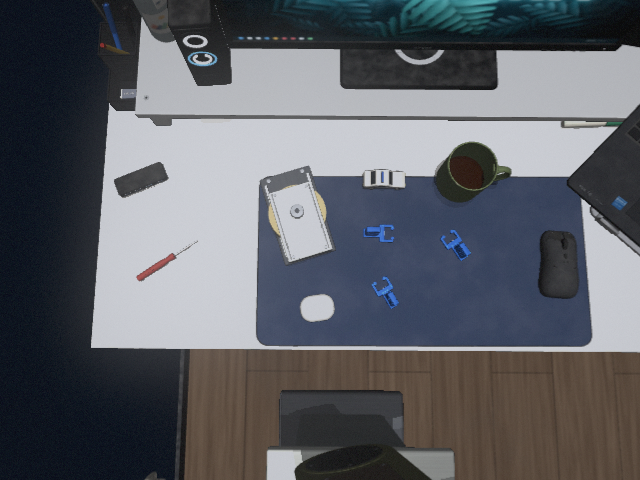

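View pics/wrist0.png

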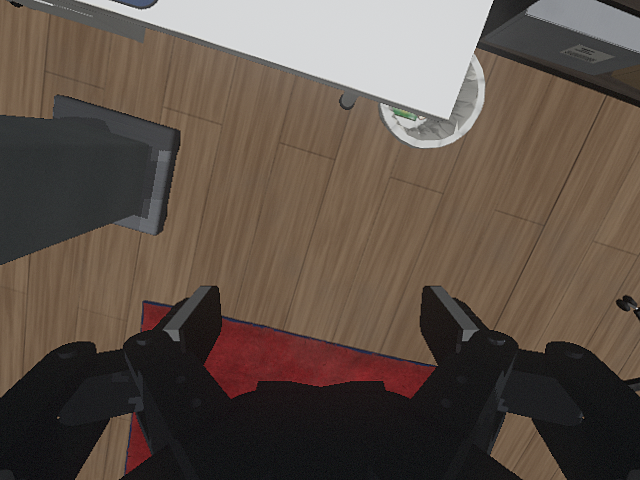

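The top view (right = −y) shows three blue clips at about (380,233), (385,292) and (456,245). The one farthest to the robot's right is (456,245). The stand is at (297,215), with its post at (297,211). I'll confirm with crops.

Run:
```python
from h import *
f=load('top0');im=f['image'][:,:,::-1]
a=cv2.resize(im[155:275,250:350],None,fx=4,fy=4,interpolation=cv2.INTER_CUBIC)
b=cv2.resize(im[215:275,425:485],None,fx=6.6667,fy=6.6667,interpolation=cv2.INTER_CUBIC)
b=cv2.resize(b,(400,400));b=cv2.copyMakeBorder(b,0,80,0,0,cv2.BORDER_CONSTANT)
cv2.imwrite('pics/crop0.png',np.hstack([a,b]))
hsv=cv2.cvtColor(im,cv2.COLOR_BGR2HSV)
m=cv2.inRange(hsv,(100,150,110),(125,255,255));m[:215]=0;m[:,:350]=0;m[:,500:]=0;m[320:]=0
n,l,st,c=cv2.connectedComponentsWithStats(m)
for i in range(1,n):
  if st[i,4]>10:print(st[i],c[i],plane(f,[c[i]],0.005).round(3))
print(plane(f,[[297,211]],.054),plane(f,[[262,180],[310,167],[286,263],[333,249]],.04).round(3).tolist())
```

```text
[363 224  31  18 243] [378.99176955 232.1563786 ] [[ 0.525 -0.036  0.005]]
[441 230  30  31 271] [455.98892989 244.48339483] [[ 0.503 -0.174  0.005]]
[372 276  27  33 277] [386.4801444  292.36823105] [[ 0.416 -0.048  0.005]]
[[0.55190542 0.11065107 0.054     ]] [[0.61, 0.174, 0.04], [0.635, 0.089, 0.04], [0.463, 0.129, 0.04], [0.488, 0.048, 0.04]]
```

View pics/crop0.png

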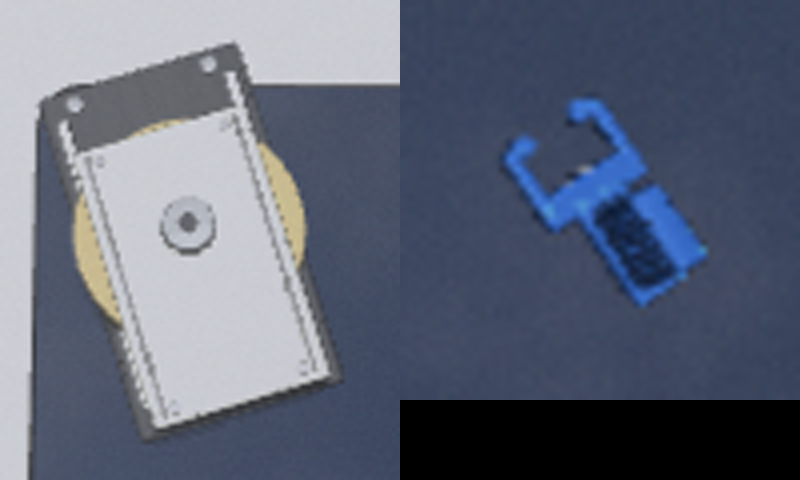

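The crop confirms that the clip at (456,245) is the open clip farthest right, with its mouth up-left (yaw about 40°) and its tab dark from above. The stand is yawed about 17°, with the −x side of the plate toward the robot. I'm moving over the clip now.

arm_command(motion=[[[0,0,3],[0.035,0.05,0],-1],[[0,0,6],[0.07,0.1,0],-1],[[0,0,9],[0.105,0.15,0],-1],[[0,0,12],[0.14,0.2,0],-1],[[0,0,15],[0.17,0.25,0],-1],[[0,0,18],[0.2,0.3,0],-1],[[0,0,21],[0.235,0.35,0],-1],[[0,0,23],[0.265,0.39,0],-1]], grip_force=40)

```text
time_s: 1.15
tool_pos: [0.4538, -0.2296, 0.2442]
ee_rot: [[0.767, 0.642, -0.001], [0.642, -0.767, 0.001], [0.0, -0.001, -1.0]]
wrist_force: [0.0, -0.5, -0.7]
opening: 0.0855
```

arm_command(motion=[[[0,0,0],[0.01,0.03,-0.03],-1],[[0,0,0],[0.01,0.03,-0.06],-1],[[0,0,0],[0.01,0.03,-0.06],-1],[[0,0,0],[0.01,0.03,-0.06],-1]])

```text
time_s: 1.65
tool_pos: [0.4641, -0.2001, 0.1852]
ee_rot: [[0.767, 0.642, 0.0], [0.642, -0.767, 0.001], [0.001, -0.0, -1.0]]
wrist_force: [0.1, -0.3, 1.2]
opening: 0.0855
```

Run:
```python
from h import *
f=grab_frame('wrist');save('w1',f);s=sense();print(s['time_s'],s['tool_pos'],s['ee_rot'].round(3) if hasattr(s['ee_rot'],'round') else s['ee_rot'],s['wrist_force'])
```

```text
1.7 [ 0.46444557 -0.20043415  0.18582802] [[ 0.767  0.642  0.001]
 [ 0.642 -0.767  0.   ]
 [ 0.001  0.001 -1.   ]] [-0.252317    0.19174424 -0.74261744]
```

View pics/w1.png

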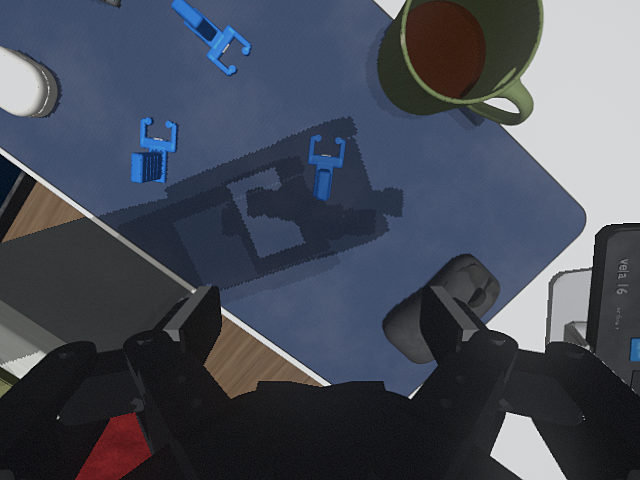

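The wrist view shows the target clip at (325,165), mouth up, tab toward the gripper. The other clips are at (155,150) and (212,37), and the mouse and mug stand clear of it. I'll enlarge it and measure.

Run:
```python
from h import *
f=load('w1');im=f['image'][:,:,::-1]
x0,y0,x1,y1=285,115,365,215
cv2.imwrite('pics/crop1.png',cv2.resize(im[y0:y1,x0:x1],None,fx=6,fy=6,interpolation=cv2.INTER_CUBIC))
hsv=cv2.cvtColor(im,cv2.COLOR_BGR2HSV)
m=cv2.inRange(hsv,(100,170,90),(125,255,255));w=np.zeros_like(m);w[y0:y1,x0:x1]=m[y0:y1,x0:x1]
ys,xs=np.nonzero(w);
for y in range(ys.min(),ys.max()+1,3):
  r=xs[ys==y]; print(y,r.min(),r.max(),len(r),end=' | ')
```

```text
135 316 319 4 | 138 311 340 15 | 141 310 345 16 | 144 310 345 10 | 147 310 344 9 | 150 309 344 10 | 153 309 343 10 | 156 308 343 24 | 159 308 343 35 | 162 308 342 35 | 165 316 342 27 | 168 316 333 18 | 171 316 332 14 | 174 315 332 18 | 177 315 331 17 | 180 315 331 17 | 183 314 331 18 | 186 314 330 17 | 189 314 330 17 | 192 313 329 17 | 195 313 329 17 | 198 317 327 11 |
```

View pics/crop1.png

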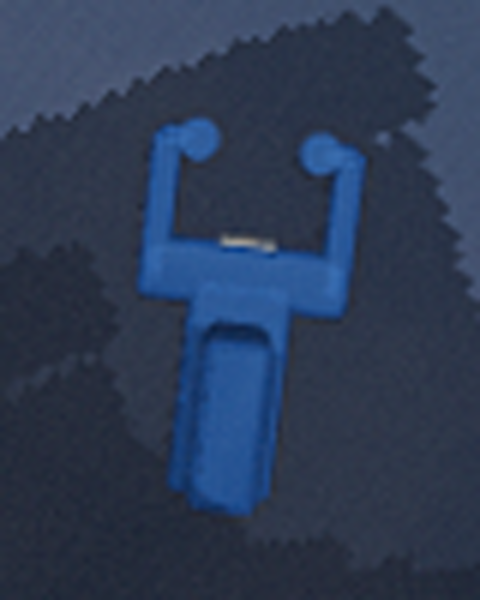

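Run:
```python
from h import *
f=load('w1')
u=lambda p:np.array(p,float)/6+[285,115]-0.42
q=dict(n1=u((199,139)),n2=u((321,154)),b1=u((142,293)),b2=u((345,315)),m1=u((163,240)),m2=u((330,257)),pad=u((248,243)),tabfrontL=u((204,335)),tabfrontR=u((275,340)),tabbackL=u((190,495)),tabbackR=u((252,512)),t1=u((193,310)),t2=u((290,317)))
for k,p in q.items():
  print(k,p.round(1),plane(f,[p],.006).round(4)[0],plane(f,[p],.041).round(4)[0])
P=lambda k,z=.006:plane(f,[q[k]],z)[0]
nm=(P('n1')+P('n2'))/2;bm=(P('b1')+P('b2'))/2;mm=(P('m1')+P('m2'))/2
for a in (nm,bm,mm):print(a.round(4))
d=nm-bm;print('yaw mid',np.degrees(np.arctan2(d[1],d[0])),np.linalg.norm(d))
for a,b in(('n1','n2'),('b1','b2'),('m1','m2')):
  e=P(a)-P(b);print(np.linalg.norm(e),np.degrees(np.arctan2(e[1],e[0]))-90)
tl=(P('tabbackL',.041)+P('tabbackR',.041))/2;tf=(P('tabfrontL',.041)+P('tabfrontR',.041))/2
d=tf-tl;print('tab top',tl,tf,np.degrees(np.arctan2(d[1],d[0])),np.linalg.norm(d))
```

```text
n1 [317.7 137.7] [ 0.5168 -0.1514  0.006 ] [ 0.5166 -0.1521  0.041 ]
n2 [338.1 140.2] [ 0.5268 -0.1666  0.006 ] [ 0.5254 -0.1656  0.041 ]
b1 [308.2 163.4] [ 0.4941 -0.1591  0.006 ] [ 0.4964 -0.1589  0.041 ]
b2 [342.1 167.1] [ 0.5113 -0.1848  0.006 ] [ 0.5116 -0.1817  0.041 ]
m1 [311.7 154.6] [ 0.5022 -0.1566  0.006 ] [ 0.5035 -0.1567  0.041 ]
m2 [339.6 157.4] [ 0.5163 -0.1774  0.006 ] [ 0.5161 -0.1752  0.041 ]
pad [325.9 155.1] [ 0.51   -0.1666  0.006 ] [ 0.5105 -0.1656  0.041 ]
tabfrontL [318.6 170.4] [ 0.4953 -0.1703  0.006 ] [ 0.4975 -0.1688  0.041 ]
tabfrontR [330.4 171.2] [ 0.5016 -0.179   0.006 ] [ 0.5031 -0.1766  0.041 ]
tabbackL [316.2 197.1] [ 0.4751 -0.1843  0.006 ] [ 0.4796 -0.1812  0.041 ]
tabbackR [326.6 199.9] [ 0.4793 -0.1933  0.006 ] [ 0.4832 -0.1893  0.041 ]
t1 [316.7 166.2] [ 0.4971 -0.1666  0.006 ] [ 0.4991 -0.1656  0.041 ]
t2 [332.9 167.4] [ 0.5057 -0.1786  0.006 ] [ 0.5067 -0.1762  0.041 ]
[ 0.5218 -0.159   0.006 ]
[ 0.5027 -0.1719  0.006 ]
[ 0.5092 -0.167   0.006 ]
yaw mid 34.01746426318911 0.023090341019609474
0.018244014830564145 33.12192812831174
0.030897417515699604 33.81099514526282
0.025226267446601388 34.21136556025978
tab top [ 0.48140511 -0.18527216  0.041     ] [ 0.50027486 -0.17273126  0.041     ] 33.60814400852943 0.022657037329279334
```

arm_command(motion=[[[0,0,-3],[0.013,0.01,-0.05],-1],[[0,0,-6],[0.0255,0.0205,-0.1],-1],[[0,0,-6],[0.0255,0.0205,-0.14],-1],[[0,0,-6],[0.0255,0.0205,-0.161],-1],[[0,0,-6],[0.0255,0.0205,-0.161],-1],[[0,0,-6],[0.0255,0.0205,-0.161],-1]])

```text
time_s: 2.45
tool_pos: [0.4914, -0.181, 0.0269]
ee_rot: [[0.83, 0.557, 0.004], [0.557, -0.83, -0.002], [0.003, 0.004, -1.0]]
wrist_force: [0.2, -0.2, -0.4]
opening: 0.0856
```

Run:
```python
from h import *
f=grab_frame('wrist');save('w2',f);s=sense();print(s['time_s'],s['tool_pos'],s['wrist_force'])
```

```text
2.5 [ 0.4915136  -0.1810001   0.02706735] [ 0.68502169 -0.84379956  0.34542521]
```

View pics/w2.png

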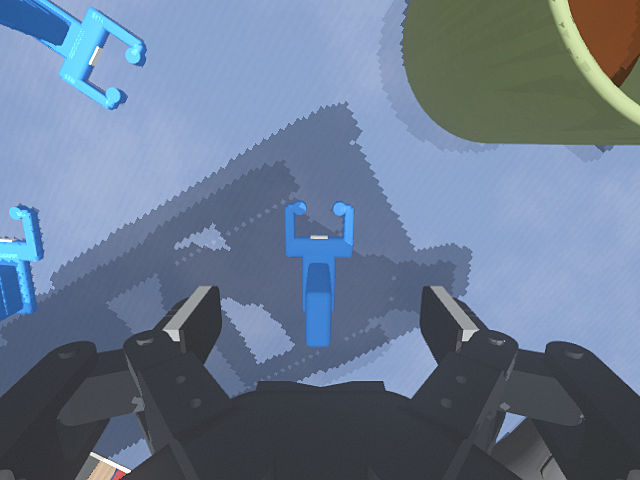

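The jaws straddle the tab at (318,300) and are aligned with it. I'll close on it.

arm_command(motion=[[[0,0,0],[0,0,-0.003],-1],[[0,0,0],[0,0,-0.003],0.3],[[0,0,0],[0,0,-0.003],1],[[0,0,0],[0,0,-0.003],1],[[0,0,0],[0,0,-0.003],1],[[0,0,0],[0,0,-0.003],1],[[0,0,0],[0,0,-0.003],1],[[0,0,0],[0,0,-0.003],1]], grip_force=50)

```text
time_s: 3.5
tool_pos: [0.4916, -0.181, 0.0241]
ee_rot: [[0.83, 0.557, 0.005], [0.557, -0.83, -0.002], [0.003, 0.004, -1.0]]
wrist_force: [-0.4, -0.3, 0.6]
opening: 0.0094
```

Gripped: the opening is 9.4 mm against a 10 mm tab. Next I lift and carry it to behind the stand, turned toward the stand's yaw.

arm_command(motion=[[[0,0,0],[0,0,0.04],1],[[0,0,0],[0,0.02,0.08],1],[[0,0,-4],[-0.005,0.07,0.11],1],[[0,0,-8],[-0.01,0.12,0.11],1],[[0,0,-12],[-0.02,0.17,0.11],1],[[0,0,-15],[-0.025,0.22,0.11],1],[[0,0,-17],[-0.03,0.265,0.11],1],[[0,0,-17],[-0.03,0.265,0.11],1]])

```text
time_s: 4.5
tool_pos: [0.4607, 0.0863, 0.1337]
ee_rot: [[0.956, 0.295, 0.003], [0.295, -0.956, -0.003], [0.002, 0.004, -1.0]]
wrist_force: [0.1, -0.0, -0.8]
opening: 0.0092
```

arm_command(motion=[[[0,0,0],[0,0,0],1],[[0,0,0],[0,0,0],1]])

```text
time_s: 4.75
tool_pos: [0.4606, 0.0856, 0.1334]
ee_rot: [[0.956, 0.294, 0.003], [0.294, -0.956, -0.003], [0.002, 0.004, -1.0]]
wrist_force: [0.4, 0.1, -0.2]
opening: 0.0094
```

Run:
```python
from h import *
for n in('wrist','top','scene'):
  f=grab_frame(n);save(n+'3',f)
s=sense();print(s['time_s'],s['tool_pos'],s['ee_rot'].round(4),s['wrist_force'],s['opening'])
f=load('scene3')['image'][:,:,::-1]
cv2.imwrite('pics/crop3.png',cv2.resize(f[180:330,250:450],None,fx=4,fy=4,interpolation=cv2.INTER_CUBIC))
```

```text
4.9 [0.46077987 0.08549009 0.13361158] [[ 0.9561  0.2931  0.0033]
 [ 0.2932 -0.9561 -0.003 ]
 [ 0.0023  0.0038 -1.    ]] [-0.00232167 -0.58105674 -0.38231859] 0.009233619491194894
```

View pics/wrist3.png

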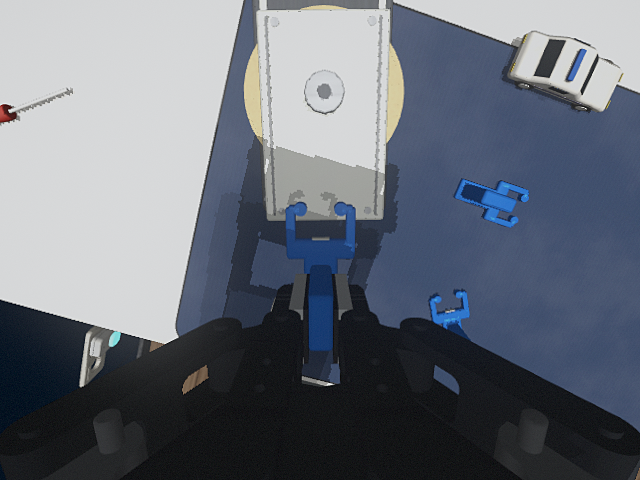

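View pics/crop3.png

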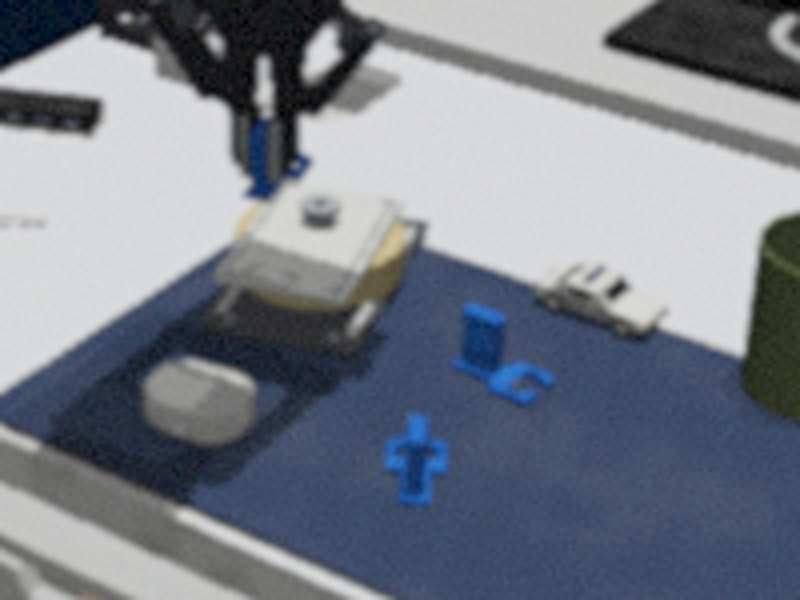

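The wrist view shows the clip held level with noses at (297,210) and (342,209), and the post cap straight ahead at (324,92). I'll measure both in the same picture.

Run:
```python
from h import *
f=load('wrist3');im=f['image'][:,:,::-1]
a=cv2.resize(im[0:110,240:410],None,fx=4,fy=4,interpolation=cv2.INTER_CUBIC)
b=cv2.resize(im[190:270,260:380],None,fx=5,fy=5,interpolation=cv2.INTER_CUBIC)
cv2.imwrite('pics/c3a.png',a);cv2.imwrite('pics/c3b.png',b)
g=cv2.cvtColor(im,cv2.COLOR_BGR2GRAY)[62:122,294:354]
c=cv2.HoughCircles(cv2.GaussianBlur(cv2.resize(g,None,fx=4,fy=4,interpolation=cv2.INTER_CUBIC),(0,0),3),cv2.HOUGH_GRADIENT,1.5,50,param1=80,param2=20,minRadius=55,maxRadius=110)
print(None if c is None else [(294+x/4-.4,62+y/4-.4,r/4) for x,y,r in c[0]])
```

```text
[(np.float32(323.7875), np.float32(93.2875), np.float32(19.8625)), (np.float32(299.7875), np.float32(117.2875), np.float32(14.35))]
```

View pics/c3a.png

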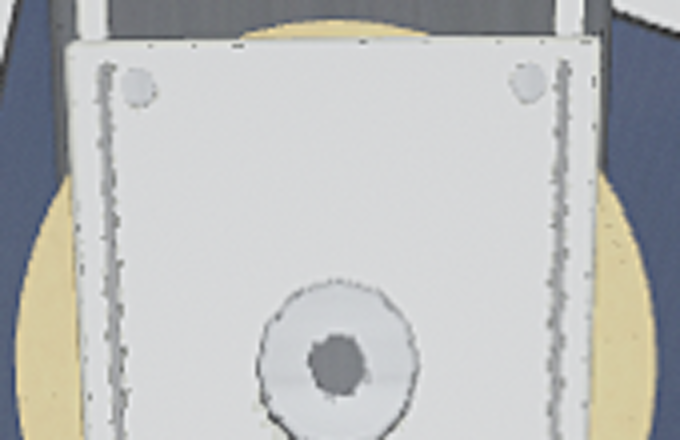

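View pics/c3b.png

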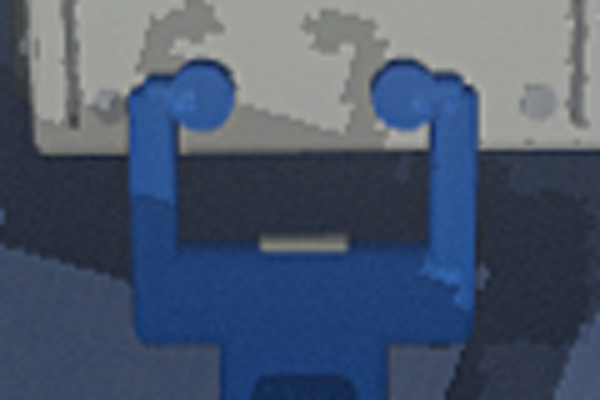

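```bash
python3 - <<'E'
from h import *
f=load('wrist3');s=sense();tp=np.array(s['tool_pos'])
A=lambda p:np.array(p,float)/4+[240,0]-.4
B=lambda p:np.array(p,float)/5+[260,190]-.4
ang=lambda d:np.degrees(np.arctan2(d[1],d[0]))
post=plane(f,[A((337.5,362))],.054)[0];print('post',post)
fl,fr=plane(f,[A((70,42)),A((602,38))],.04);rl,rr=plane(f,[B((36,153)),[383.8,219.5]],.04)
print(fl,fr,rl,rr,'w',np.linalg.norm(fl-fr),np.linalg.norm(rl-rr),'L',np.linalg.norm(fl-rl))
print('yaw',ang(fl-rl),ang(fr-rr),ang(fl-fr)-90,ang(rl-rr)-90)
zc=tp[2]-.0241+.005
n1,n2,m1,m2,b1,b2=plane(f,[B((203,96)),B((403,96)),B((178,246)),B((428,246)),B((137,345)),B((471,345))],zc)
print('nose',(n1+n2)/2,'mouth',(m1+m2)/2,'b',(b1+b2)/2,np.linalg.norm(n1-n2),np.linalg.norm(b1-b2))
print('clip yaw',ang(n1-n2)-90,ang(b1-b2)-90,'tool',ang(np.array(s['ee_rot'])[:,0]))
print('tcp',tp)
# top cam
t=load('top0');print('post top cam px', proj(t,[post]), 'clip wrist vs top3')
E
python3 - <<'E'
import sys;sys.path.insert(0,'.')
import os;os.chdir('.')
from h import *
f=load('top0');im=f['image'][:,:,::-1]
cv2.imwrite('pics/c3c.png',cv2.resize(im[195:228,280:315],None,fx=14,fy=14,interpolation=cv2.INTER_CUBIC))
E
```

```text
post [0.55325995 0.11216718 0.054     ]
[0.58607048 0.16348885 0.04      ] [0.60964057 0.08850674 0.04      ] [0.46465592 0.12556837 0.04      ] [0.48855145 0.04910608 0.04      ] w 0.07859940702670859 0.080109163261072 L 0.12719850057578763
yaw 17.344752067856774 18.024142224777133 17.450168103085474 17.35475194075667
nose [0.49631567 0.09711239 0.11451158] mouth [0.48283964 0.09298782 0.11451158] b [0.47360467 0.09006202 0.11451158] 0.01808125267102401 0.031445461236207284
clip yaw 17.004940814428068 16.99150640562921 tool 17.047135367024094
tcp [0.46077987 0.08549009 0.13361158]
post top cam px [[296.12991584 210.22445927]] clip wrist vs top3
```

View pics/c3c.png

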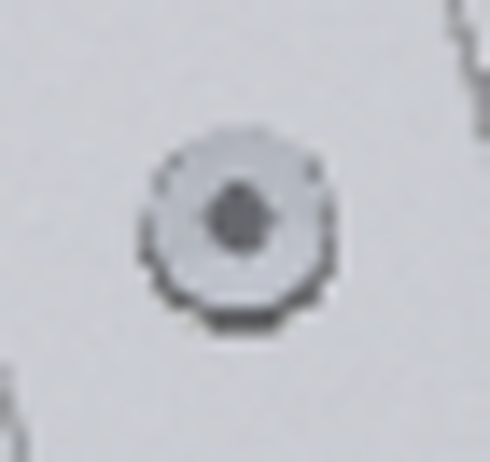

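arm_command(motion=[[[0,0,0.3],[0.017,0.004,0],1],[[0,0,0.3],[0.034,0.008,-0.02],1],[[0,0,0.3],[0.034,0.008,-0.04],1],[[0,0,0.3],[0.034,0.008,-0.055],1],[[0,0,0.3],[0.034,0.008,-0.06],1],[[0,0,0.3],[0.034,0.008,-0.06],1],[[0,0,0.3],[0.034,0.008,-0.06],1],[[0,0,0.3],[0.034,0.008,-0.06],1]])

```text
time_s: 5.9
tool_pos: [0.4953, 0.0936, 0.0745]
ee_rot: [[0.954, 0.298, 0.005], [0.298, -0.954, -0.003], [0.004, 0.004, -1.0]]
wrist_force: [0.2, -0.0, -1.2]
opening: 0.0089
```

Run:
```python
from h import *
for n in('wrist','scene'):
  f=grab_frame(n);save(n+'4',f)
W=[]
for i in range(4):
  s=sense();W.append(s['wrist_force'])
print(s['time_s'],s['tool_pos'],np.array(s['ee_rot']).round(4)[:,0],W[-1])
im=load('wrist4')['image'][:,:,::-1]
cv2.imwrite('pics/c4.png',cv2.resize(im[120:300,240:410],None,fx=3.3,fy=3.3,interpolation=cv2.INTER_CUBIC))
im=load('scene4')['image'][:,:,::-1]
cv2.imwrite('pics/c4s.png',cv2.resize(im[200:280,290:370],None,fx=7,fy=7,interpolation=cv2.INTER_CUBIC))
```

```text
6.0 [0.4951163  0.0935688  0.07417998] [0.9545 0.2983 0.0033] [ 0.1634221   0.20757172 -0.72142472]
```

View pics/c4.png

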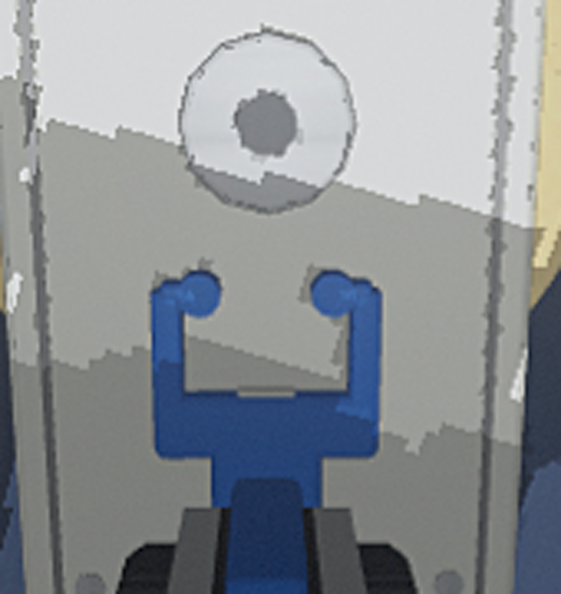

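View pics/c4s.png

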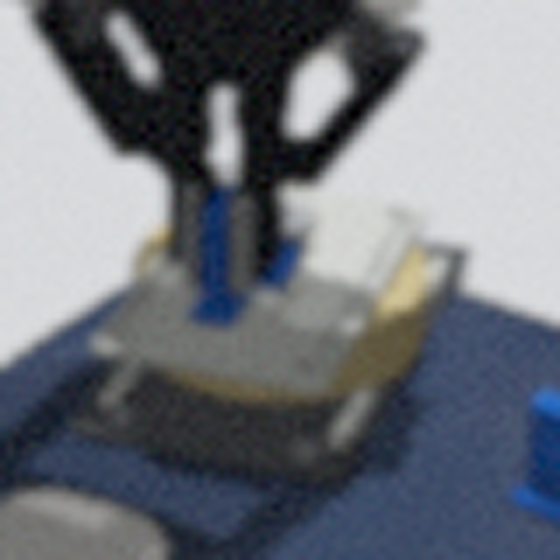

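The wrist view shows the mouth midline (crop x 266.5) aligned with the cap centre (267), and the origin about 29 mm short of the post. I lower gently until the clip touches.

arm_command(motion=[[[0,0,0],[0,0,-0.004],1],[[0,0,0],[0,0,-0.007],1],[[0,0,0],[0,0,-0.008],1],[[0,0,0],[0,0,-0.008],1]])

```text
time_s: 6.5
tool_pos: [0.495, 0.0935, 0.0659]
ee_rot: [[0.954, 0.298, 0.004], [0.298, -0.954, -0.003], [0.003, 0.004, -1.0]]
wrist_force: [0.1, 0.3, -0.8]
opening: 0.0093
```

arm_command(motion=[[[0,0,0],[0,0,-0.001],1],[[0,0,0],[0,0,-0.001],1]])

```text
time_s: 6.75
tool_pos: [0.4949, 0.0935, 0.0649]
ee_rot: [[0.954, 0.298, 0.004], [0.298, -0.954, -0.003], [0.003, 0.004, -1.0]]
wrist_force: [-0.0, -0.3, -0.2]
opening: 0.0093
```

arm_command(motion=[[[0,0,0],[0,0,-0.001],1],[[0,0,0],[0,0,-0.001],1]])

```text
time_s: 7.0
tool_pos: [0.4951, 0.0936, 0.0641]
ee_rot: [[0.955, 0.298, 0.004], [0.298, -0.955, -0.003], [0.003, 0.004, -1.0]]
wrist_force: [-0.6, -0.4, 0.7]
opening: 0.0089
```

arm_command(motion=[[[0,0,0],[0,0,-0.0005],1],[[0,0,0],[0,0,-0.0005],1]])

```text
time_s: 7.25
tool_pos: [0.4955, 0.0936, 0.0641]
ee_rot: [[0.954, 0.298, 0.005], [0.298, -0.954, -0.003], [0.004, 0.004, -1.0]]
wrist_force: [-0.6, -0.9, 2.9]
opening: 0.0091
```

arm_command(motion=[[[0,0,0],[0,0,-0.0005],1],[[0,0,0],[0,0,-0.0005],1]])

```text
time_s: 7.5
tool_pos: [0.4958, 0.0936, 0.0641]
ee_rot: [[0.954, 0.298, 0.005], [0.298, -0.955, -0.003], [0.004, 0.004, -1.0]]
wrist_force: [-0.9, 0.2, 5.6]
opening: 0.0092
```

Contact is light (about 3 to 6 N) at z = 0.0641. I ease off and slide most of the way.

arm_command(motion=[[[0,0,0],[0.0,0.0,0.0003],1],[[0,0,0],[0.003,0.001,0.0003],1],[[0,0,0],[0.006,0.002,0.0003],1],[[0,0,0],[0.009,0.003,0.0003],1],[[0,0,0],[0.012,0.0037,0.0003],1],[[0,0,0],[0.012,0.0037,0.0003],1]])

```text
time_s: 8.25
tool_pos: [0.5079, 0.0974, 0.0641]
ee_rot: [[0.954, 0.298, 0.005], [0.298, -0.954, -0.003], [0.004, 0.004, -1.0]]
wrist_force: [-0.8, 1.0, 0.3]
opening: 0.0095
```

Run:
```python
from h import *
f=grab_frame('wrist');save('wrist5',f)
s=sense();print(s['time_s'],s['tool_pos'],np.array(s['ee_rot']).round(4)[:,0],s['wrist_force'],s['torque'])
im=f['image'][:,:,::-1]
cv2.imwrite('pics/c5.png',cv2.resize(im[150:300,240:410],None,fx=4,fy=4,interpolation=cv2.INTER_CUBIC))
```

```text
8.3 [0.50781611 0.09737094 0.064141  ] [0.9545 0.2983 0.0042] [ 0.38857185 -0.42797393 -0.63252661] [-0.03860202  0.05077736 -0.03240975]
```

View pics/c5.png

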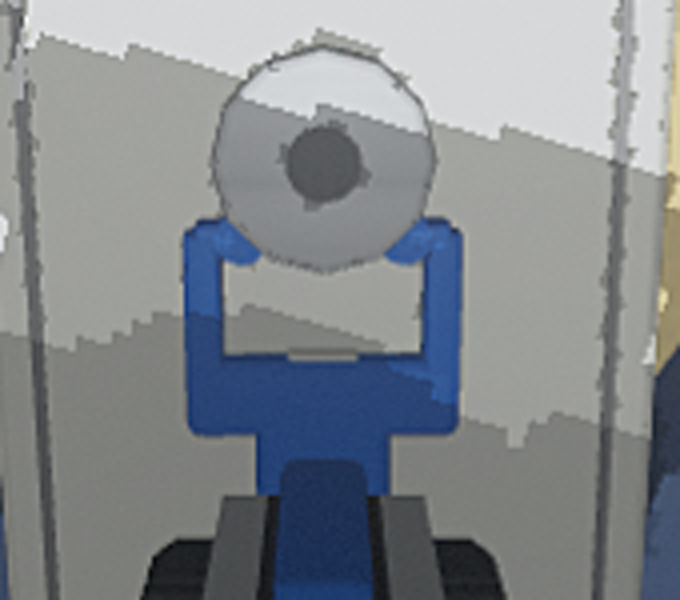

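The clip is centred (mouth at 324, cap at 325) with its noses under the cap, and about 16 mm remain. I push on in small steps, watching the force.

arm_command(motion=[[[0,0,0],[0.002,0.0006,0],1],[[0,0,0],[0.004,0.0012,0],1],[[0,0,0],[0.0055,0.0017,0],1],[[0,0,0],[0.0055,0.0017,0],1]])

```text
time_s: 8.8
tool_pos: [0.513, 0.099, 0.0641]
ee_rot: [[0.954, 0.298, 0.004], [0.298, -0.954, -0.003], [0.003, 0.004, -1.0]]
wrist_force: [-4.6, -1.8, 3.3]
opening: 0.0093
```

arm_command(motion=[[[0,0,0],[0.001,0.0003,0],1],[[0,0,0],[0.002,0.0006,0],1],[[0,0,0],[0.002,0.0006,0],1]])

```text
time_s: 9.18
tool_pos: [0.5153, 0.0997, 0.0641]
ee_rot: [[0.954, 0.298, 0.005], [0.298, -0.954, -0.003], [0.004, 0.004, -1.0]]
wrist_force: [-0.9, -0.8, 1.1]
opening: 0.0091
```

arm_command(motion=[[[0,0,0],[0.0015,0.0005,0],1],[[0,0,0],[0.003,0.001,0],1],[[0,0,0],[0.0045,0.0014,0],1],[[0,0,0],[0.0045,0.0014,0],1]])

```text
time_s: 9.68
tool_pos: [0.5205, 0.1013, 0.0641]
ee_rot: [[0.954, 0.298, 0.007], [0.298, -0.955, -0.002], [0.006, 0.004, -1.0]]
wrist_force: [1.9, 0.4, -1.7]
opening: 0.0095
```

Run:
```python
from h import *
f=grab_frame('wrist');save('wrist6',f)
s=sense();print(s['time_s'],s['tool_pos'],s['wrist_force'],s['torque'])
im=f['image'][:,:,::-1]
cv2.imwrite('pics/c6.png',cv2.resize(im[150:300,240:410],None,fx=4,fy=4,interpolation=cv2.INTER_CUBIC))
```

```text
9.725 [0.5205158  0.10127522 0.0641433 ] [ 2.12248205  1.37033492 -1.65547459] [ 0.07913653 -0.27959709  0.0204127 ]
```

View pics/c6.png

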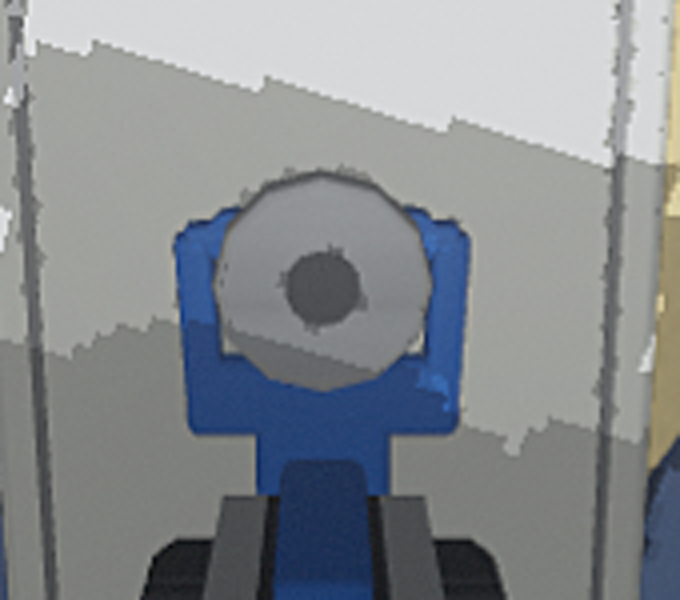

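The noses are past the core's middle (the clip is now pulled forward at about 2 N) and the prongs are still spread. About 2.5 mm remain, so I use small steps.

arm_command(motion=[[[0,0,0],[0.001,0.0003,0],1],[[0,0,0],[0.001,0.0003,0],1]])

```text
time_s: 9.98
tool_pos: [0.5219, 0.1016, 0.0642]
ee_rot: [[0.954, 0.298, 0.008], [0.298, -0.955, -0.002], [0.007, 0.004, -1.0]]
wrist_force: [1.0, -0.3, -1.5]
opening: 0.0093
```

arm_command(motion=[[[0,0,0],[0.0007,0.0002,0],1],[[0,0,0],[0.0007,0.0002,0],1]])

```text
time_s: 10.22
tool_pos: [0.5226, 0.1019, 0.0641]
ee_rot: [[0.954, 0.298, 0.008], [0.298, -0.955, -0.002], [0.007, 0.004, -1.0]]
wrist_force: [1.5, 1.1, -0.9]
opening: 0.0092
```

arm_command(motion=[[[0,0,0],[0.0005,0.00015,0],1],[[0,0,0],[0.0005,0.00015,0],1]])

```text
time_s: 10.48
tool_pos: [0.5227, 0.102, 0.0641]
ee_rot: [[0.954, 0.298, 0.007], [0.298, -0.954, -0.002], [0.006, 0.004, -1.0]]
wrist_force: [-0.9, -0.1, -0.2]
opening: 0.0092
```

arm_command(motion=[[[0,0,0],[0.0005,0.00015,0],1],[[0,0,0],[0.0005,0.00015,0],1]])

```text
time_s: 10.72
tool_pos: [0.5228, 0.102, 0.0641]
ee_rot: [[0.954, 0.298, 0.006], [0.298, -0.954, -0.003], [0.005, 0.004, -1.0]]
wrist_force: [-2.8, -1.1, 2.5]
opening: 0.0093
```

The clip stops at the predicted home position and the force is turning over. One more small step will confirm a rigid seat.

arm_command(motion=[[[0,0,0],[0.0005,0.00015,0],1],[[0,0,0],[0.0005,0.00015,0],1]])

```text
time_s: 10.98
tool_pos: [0.5229, 0.102, 0.0641]
ee_rot: [[0.954, 0.298, 0.004], [0.298, -0.954, -0.003], [0.003, 0.004, -1.0]]
wrist_force: [-5.1, -1.8, 4.3]
opening: 0.0092
```

Run:
```python
from h import *
f=grab_frame('wrist');save('wrist7',f)
s=sense();print(s['time_s'],s['tool_pos'],s['wrist_force'],s['torque'])
im=f['image'][:,:,::-1]
cv2.imwrite('pics/c7.png',cv2.resize(im[150:300,240:410],None,fx=4,fy=4,interpolation=cv2.INTER_CUBIC))
```

```text
11.025 [0.52295452 0.10202751 0.06410574] [-5.58513851 -1.33656523  4.41745885] [-0.20454161  0.80547283  0.00977072]
```

View pics/c7.png

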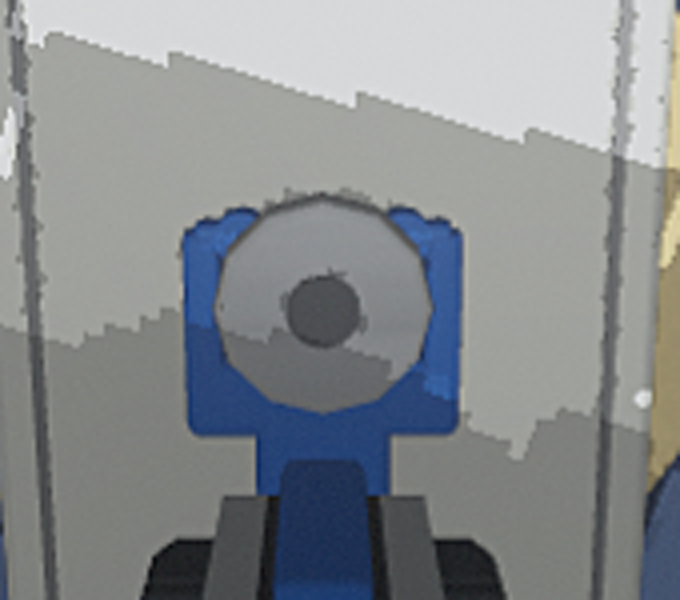

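The prongs are straight again around the post, and the clip stopped rigidly with about 5.5 N at the home position. I relax, open, and rise straight up.

arm_command(motion=[[[0,0,0],[0,0,0],1],[[0,0,0],[0,0,0],0.6],[[0,0,0],[0,0,0],0],[[0,0,0],[0,0,0],-0.3],[[0,0,0],[0,0,0],-0.3],[[0,0,0],[0,0,0],-0.3]])

```text
time_s: 11.78
tool_pos: [0.523, 0.1021, 0.0641]
ee_rot: [[0.954, 0.298, 0.005], [0.298, -0.954, -0.003], [0.004, 0.004, -1.0]]
wrist_force: [-0.1, -0.0, 0.1]
opening: 0.0557
```

arm_command(motion=[[[0,0,0],[0,0,0.01],-0.3],[[0,0,0],[0,0,0.03],-0.3],[[0,0,0],[0,0,0.06],-0.3],[[0,0,0],[-0.02,0,0.09],-0.3],[[0,0,0],[-0.04,-0.01,0.11],-0.3],[[0,0,0],[-0.04,-0.01,0.11],-0.3]])

```text
time_s: 12.52
tool_pos: [0.4838, 0.092, 0.1768]
ee_rot: [[0.955, 0.298, 0.01], [0.298, -0.955, -0.002], [0.009, 0.005, -1.0]]
wrist_force: [0.2, -0.3, -0.2]
opening: 0.0554
```

Run:
```python
from h import *
for n in('wrist','top','scene'):
  f=grab_frame(n);save(n+'8',f)
s=sense();print(s['time_s'],s['tool_pos'],s['wrist_force'],s['opening'])
im=load('wrist8')['image'][:,:,::-1];F=load('wrist8')
u=proj(F,[[.5533,.1122,.045]])[0].astype(int);print(u)
x,y=max(u[0]-60,0),max(u[1]-40,0)
a=cv2.resize(im[y:y+120,x:x+120],(480,480),interpolation=cv2.INTER_CUBIC)
t=load('scene8')['image'][:,:,::-1]
b=cv2.resize(t[210:280,295:365],(320,320),interpolation=cv2.INTER_CUBIC);b=cv2.copyMakeBorder(b,0,160,0,0,cv2.BORDER_CONSTANT)
cv2.imwrite('pics/c8.png',np.hstack([a,b]))
```

```text
12.675 [0.48305389 0.0921256  0.17354994] [ 0.2334164  -0.07697973 -0.50045709] 0.055680931698135205
[322 136]
```

View pics/c8.png

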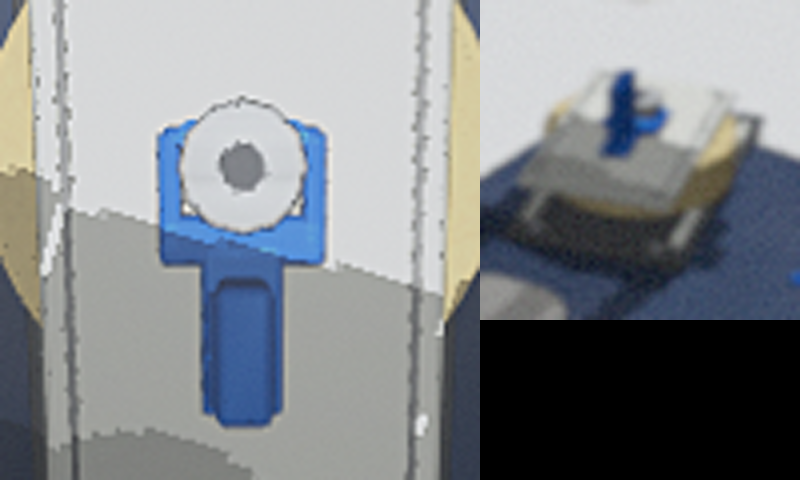

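View pics/top8.png

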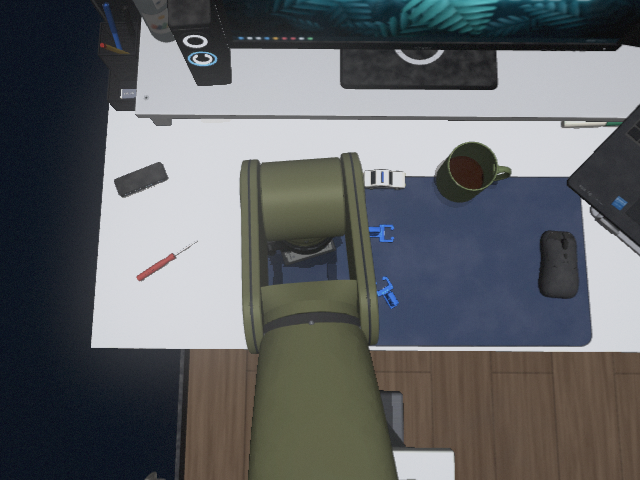

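Run:
```python
from h import *
f=load('wrist8');A=lambda p:np.array(p,float)/4+[262,96]-.4
c=plane(f,[A((242,166))],.054)[0];b=plane(f,[A((161,265)),A((325,265))],.045).mean(0)
print(np.linalg.norm((c-b)[:2])*1000,'mm vs 17.7 expected', c)
print(finish_job())
```

```text
18.04446213421852 mm vs 17.7 expected [0.55262026 0.11224394 0.054     ]
the job is handed in; nothing more can be done
None
```

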